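Zero the offset knob and set the model gauge's telescoping arm

TASK

On the bench gauge for dental casts, first turn the offset knob on top anticlockwise all the way back to its zero stop. Then squeeze in the lock button on the side of the sliding head to release the telescoping arm, draw it out until the head's index points at the mark on the scale where the small clip sits, and finish while holding it there (it springs back if let go). Leave the clip, the dental casts and the jar where they are.

Things in the scene. Friction and masses are not known exactly. Their poses are not given: they have to be found in the camera images.
- gauge: bench gauge, fixed: base plate 370 x 120 x 12 mm with a white housing (160 x 60 mm, top 106 mm above bench) from which a steel rod with a head slides. Origin on the bench under the housing's front face; plate from x -170 to 200 mm. x: the way the arm extends, y: towards the scale, z up. Scale plate y 22 to 56 mm, top 58 mm high, a tick every 5 mm, longer every 10, from 0 to 80
- scale_zero (a point): point over the zero tick of the scale, 64 mm above the bench; axes as the gauge's. The index is here when the arm is home.
- offset_knob (a joint): angle of the offset knob in rad: 0 at its zero stop, where the grip bar lies along the gauge's x axis and the white line on the bar points to the black line on the housing's rear; grows clockwise seen from above, up to 1.6. Starts between 0.6 and 1.2. About 0.03 N m of friction; stays where it is left.
- offset_knob_grip (a point): point to grip the offset knob, on its vertical axis: black upright bar 42 mm long, 14 thick, 32 high on a 44 mm disc, on top of the housing, 100 mm behind the gauge's origin. The point is 143 mm above the bench, 7 mm below the bar's top. Its x axis lies along the bar and turns with it, z up; pinch across the bar (along this y)
- gauge_head: the sliding head, white block 44 (x) x 30 (y) x 40 mm high at the arm's end. Origin at its centre, 88 mm above bench; axes as the gauge's. Slides only along x, 0 to 85 mm; starts home at 0, 23 mm from the housing. A return spring pulls it home: 2 N at home to 5 N at 70 mm. At home a catch blocks it until the lock button is in. A thin stylus reaches 65 mm ahead of its centre
- head_grip (a point): point in the middle of the head, 92 mm above the bench, level with the lock button: gripping here from above along y (one finger on the button, one on the plain side) squeezes the button in. The head's top is 16 mm above this point; over 40 mm of free space on both sides above 70 mm height
- button_face (a point): centre of the outer face of the lock button, a black round button 18 mm across on the head's +y side (scale side), standing 5 mm proud of the head's side.
- lock_button (a joint): travel of the lock button in m: 0 out, 0.005 fully in (flush with the head's side), along the head's -y. Spring 3 N at rest to 7 N fully in. The catch is free from 0.0035 on. The button is needed only to leave the catch; it may stay pressed. If let go, the arm springs back and stops about 13 mm out or at home
- index (a point): tip of the head's index, a thin dark bar that reaches from the head's underside over the scale, 18 mm ahead of the head's centre; point 64 mm above the bench, axes as the gauge's.
- clip_mark (a point): point of the small dark steel clip on the scale's outer edge (8 mm wide, its tab 67 mm above bench), at the wanted extension, 35 to 70 mm from the zero tick; point 64 mm above bench, axes as the gauge's. The index is at the mark when both have the same x in the gauge's frame. The clip sits stiffly but can be shoved
- cast_a: bystander: plaster dental cast 51 x 54 mm, 30 mm high, on the gauge's base plate below the stylus
- cast_b: bystander: plaster dental cast 51 x 54 mm, 34 mm high, on a grey mat to the robot's right
- jar: bystander: glass jar 56 mm across, 75 mm high, on the bench to the robot's left

How it is judged:
By the outcome, as a careful person would: the job done as asked, in the order asked, and still so for the second after the job is handed in, while the arm keeps its last pose, push and grip.
It also fails if it takes over 48 s, if anything falls off the work surface, if the arm or the gripper's body presses on something with over 40 N, if the wrist force passes 120 N, or if a joint passes its speed limit or range.

ROBOT

A 6-joint arm with a two-finger parallel gripper is mounted at the origin on the work surface. World frame = base frame: x ahead of the robot, y to its left, z up, the work surface at z = 0. Lengths are in mm, angles in degrees, forces in N, time in s.
With the tool pointing down it reaches from about 350 to 775 mm from the base axis. Payload 5.5 kg.
Tool frame: the origin (TCP) lies between the finger pads; the fingertips stand ahead of it and the grasp point (between the pads) lies 8 mm behind it (manip.nose_length is the x of the fingertips in the tool frame, in mm); x points along the fingers, z is the direction in which the jaws open and shut, and the axes are right-handed (so a half turn about x gives the same grasp; the last joint's range is limited). The gripper opens to 85 mm and grips with 20 to 120 N. Pads are 22 mm wide; open, the fingers measure 114 mm over their backs; the gripper's body (76 mm by 85 mm) begins 54 mm behind the grasp point. The pads swing forward as they close: fully open they stand 13 mm farther back than shut.
Start: joints at [67.345, 17.945, 2.641, 74.691, 0, 82.002], TCP at [145.509, 556.325, 242.323] pointing down, gripper open.
Joint ranges: [-158.12, 158.12], [-49.38, 96.58], [-58.88, 72.47], [-126.05, 133.96], [-84.25, 85.87], [-180, 180]. Speed limits (degrees/s): [147.25, 147.25, 180, 180, 180, 180].

INTERFACE

Orientations are given as [roll, pitch, yaw] about the fixed x, y, z axes, in that order (R = Rz(yaw) Ry(pitch) Rx(roll)).
In Python, from station import manip, claw, imaging, workorder gives the robot as it stands. Calls block until the motion is done:
- manip.move_to(position, orientation): joint-space move of the TCP to a pose.
- manip.move_straight(position, orientation=None, speed=150, max_force=None): straight line of the TCP; orientation=None keeps the orientation; speed is the mean speed in mm/s. With max_force (N) it stops when the force on the tool has changed by that much, and returns True; else False.
- manip.movej(angles): joint-space move.
- claw.release() and claw.gripper_close(grasp_force=None): open the fingers fully, or close them until they stop; grasp_force is the grip in N (None keeps the last).
- manip.wait(seconds).
- manip.inverse_kinematics(position, orientation): joint angles nearest the present ones, or None.
- imaging.snapshot(name): name is "scene" or "top" or "wrist"; returns a dict with "image" (420x560x3 uint8, red, green, blue), "mtx" (3x3 intrinsics, pixels), "R" (3x3) and "t" (3): a world point X has camera coordinates R X + t; the wrist camera has in their place "hand_eye" (4x4, takes a point from camera to tool coordinates, whose origin is the TCP and whose axes are the tool frame's). Camera axes: x right, y down, z forward; pixel columns grow to the right and rows downward; lengths in mm; the calibration is good to about 2 mm. A picture is of the moment at which its call begins: read the wrist's pose just before it. There is no depth.
A pose or a line that the arm cannot do raises manip.IKError and nothing moves.
- workorder.hand_in(): hands the job in, once; it reports no verdict.
Readings, each from a call of its own:
- manip.current_clock(): time.
- manip.current_joint_pos(): joint angles.
- manip.current_joint_vel(): joint speeds.
- manip.current_tau(): joint torques, N m.
- manip.current_position(): TCP position.
- manip.current_tcp_rot(): TCP orientation.
- manip.current_wrist_force(): force on the tool from outside, world axes, zero at the start.
- manip.current_torque(): the same for the moment, N m.
- manip.current_width(): opening from 0.0 (shut) to 1.0 (fully open).
Only numpy, scipy, OpenCV 4.12 (cv2) and the standard library are available. Lean on these libraries where they do the work, as an engineer would, in place of code of your own. Each camera call takes 0.05 s, during which the arm holds its last target.

## Working session

There is one attempt and no reset: what is moved stays moved. The work goes in short steps, each a Python script; the robot and the scene stay as the last script left them, time stands still between calls to the robot, and variables do not carry over. Pictures are saved under pics/ and viewed, and the job is handed in when it is done.

```bash
mkdir -p pics; ls
python3 - <<'E'
from station import manip, claw, imaging, workorder
import cv2
for n in ["scene","top","wrist"]:
    s=imaging.snapshot(n); cv2.imwrite(f"pics/{n}0.png",s["image"][:,:,::-1])
    print(n,s["mtx"].tolist(), {k:s[k].tolist() for k in s if k in("R","t","hand_eye")})
print(manip.current_clock(),manip.current_position(),manip.current_tcp_rot(),manip.nose_length)
E
```

```text
pics
scene [[397.2732563992033, 0.0, 273.0801401040395], [0.0, 397.2732563992033, 201.6506644028631], [0.0, 0.0, 1.0]] {'R': [[-0.7117723866822576, 0.7023624794596877, 0.0081863913834249], [0.5362812132468753, 0.5509191077968193, -0.6394455387152342], [-0.4536325934884996, -0.45074946934144733, -0.7687928108491268]], 't': [379.7349037184596, -235.84170040469047, 1324.3976135481648]}
top [[398.4403159337701, 0.0, 276.25950823297154], [0.0, 398.4403159337701, 212.79829041420507], [0.0, 0.0, 1.0]] {'R': [[-0.017866707108239257, -0.9996214640375577, -0.020921505981106477], [-0.9874814730833635, 0.020921858315035912, -0.15634134501709868], [0.156719880979467, 0.01786629452501674, -0.9874814805482311]], 't': [48.100722012802336, 580.6200712943943, 1235.8160319342965]}
wrist [[348.4415143718959, 0.0, 284.72842679509233], [0.0, 348.4415143718959, 209.95295100480968], [0.0, 0.0, 1.0]] {'hand_eye': [[-0.0016787514425678294, -0.269659591690771, 0.9629542493819533, -131.733598390446], [-0.00047245421360962123, -0.9629552849377567, -0.2696607053270092, 69.09226917438895], [0.9999984792891489, -0.0009076450907053892, 0.0014891607633831026, 0.08060648240582058], [0.0, 0.0, 0.0, 1.0]]}
0.15 [145.34847392 555.9496423  241.60971073] [ 171.31269741   89.92039208 -113.3424343 ] 11.0
```

View pics/scene0.png

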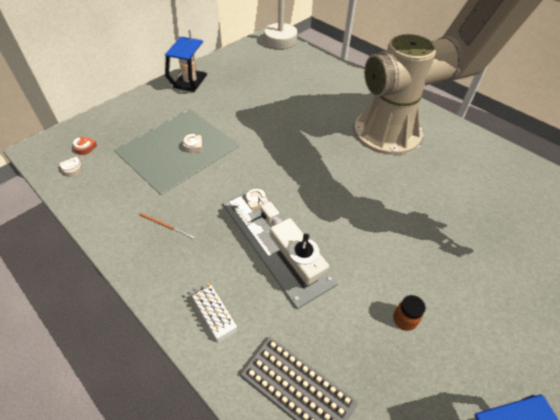

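View pics/top0.png

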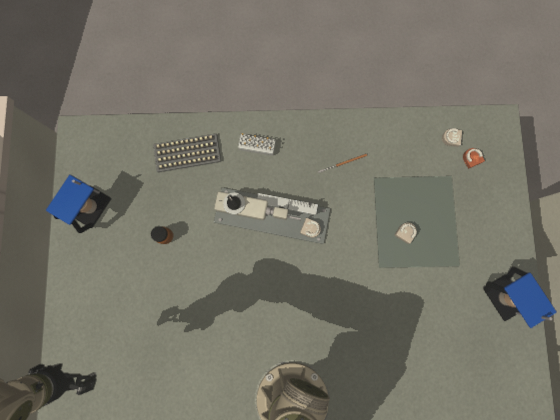

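View pics/wrist0.png

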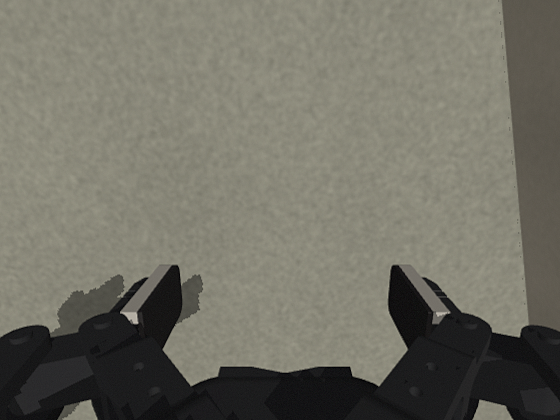

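```bash
cat > h.py <<'E'
import numpy as np, cv2
from station import manip, claw, imaging, workorder
from scipy.spatial.transform import Rotation as Rn
def Rt(rpy): return Rn.from_euler('xyz',rpy,degrees=True).as_matrix()
def wristcam(s,p,rpy):
    H=np.eye(4); H[:3,:3]=Rt(rpy); H[:3,3]=p
    C=H@s["hand_eye"]; R=C[:3,:3].T; return R,-R@C[:3,3]
def ray(s,uv,R=None,t=None):
    if R is None: R,t=s["R"],s["t"]
    d=np.linalg.inv(s["mtx"])@np.array([uv[0],uv[1],1.]); return -R.T@t, R.T@d
def onz(s,uv,z,R=None,t=None):
    o,d=ray(s,uv,R,t); return o+d*(z-o[2])/d[2]
def tri(rays):
    A=np.zeros((3,3));b=np.zeros(3)
    for o,d in rays:
        d=d/np.linalg.norm(d);P=np.eye(3)-np.outer(d,d);A+=P;b+=P@o
    X=np.linalg.solve(A,b); return X,[np.linalg.norm(np.cross(X-o,d/np.linalg.norm(d))) for o,d in rays]
def proj(s,X,R=None,t=None):
    if R is None: R,t=s["R"],s["t"]
    c=s["mtx"]@(R@np.asarray(X,float)+t); return c[:2]/c[2]
E
python3 - <<'E'
import cv2
a=cv2.imread('pics/top0.png')[175:255,205:340]; cv2.imwrite('pics/topc.png',cv2.resize(a,None,fx=5.9,fy=5.9,interpolation=cv2.INTER_CUBIC))
a=cv2.imread('pics/scene0.png')[180:310,210:350]; cv2.imwrite('pics/scenec.png',cv2.resize(a,None,fx=4.6,fy=4.6,interpolation=cv2.INTER_CUBIC))
from h import *
s=imaging.snapshot("top"); 
for uv in [(215,217),(327,242),(218,190),(329,206)]: print(onz(s,uv,12))
print(onz(s,(235,203),150))
E
```

```text
[577.09122871 240.3781742   12.        ]
[ 487.06717876 -126.20349704   12.        ]
[668.2012548  230.88077099  12.        ]
[ 605.91890475 -137.28613149   12.        ]
[597.04517537 156.96784215 150.        ]
```

View pics/topc.png

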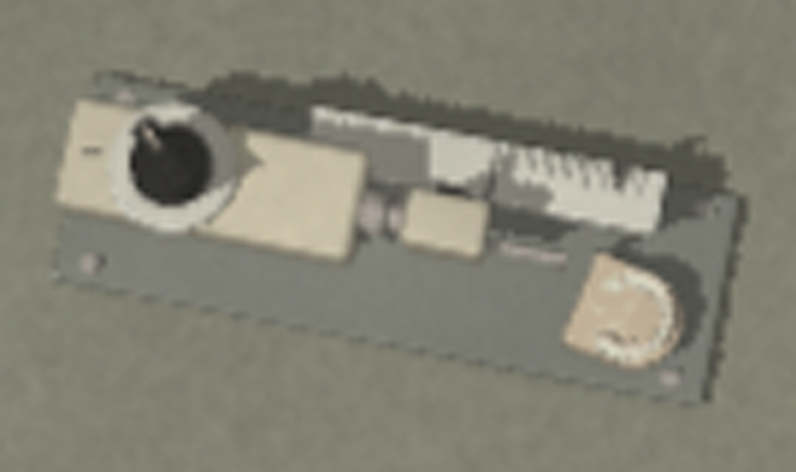

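View pics/scenec.png

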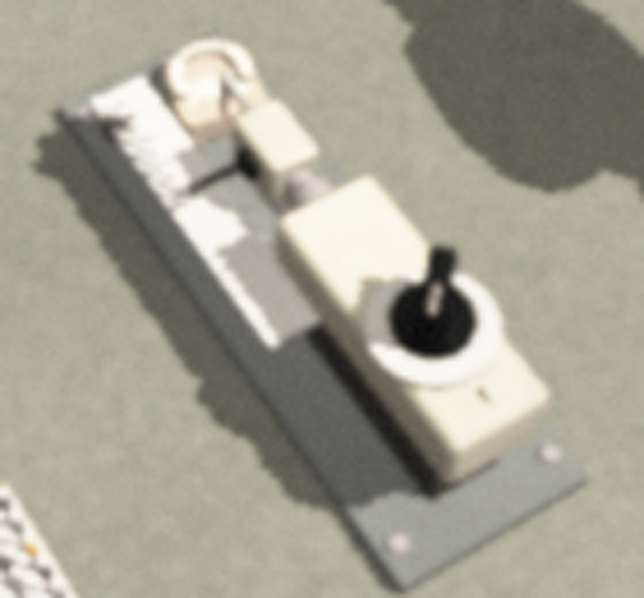

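```bash
cat >> h.py <<'E'
def rpy_for(yaw_z):
    """tool x down, tool z horizontal at world yaw (deg)"""
    a=np.radians(yaw_z); z=np.array([np.cos(a),np.sin(a),0]); x=np.array([0,0,-1.]); y=np.cross(z,x)
    return Rn.from_matrix(np.stack([x,y,z],1)).as_euler('xyz',degrees=True)
def snapw(name):
    p,r=manip.current_position(),manip.current_tcp_rot(); s=imaging.snapshot("wrist")
    s["R"],s["t"]=wristcam(s,p,r); cv2.imwrite(f"pics/{name}.png",s["image"][:,:,::-1])
    np.savez(f"pics/{name}.npz",mtx=s["mtx"],R=s["R"],t=s["t"],image=s["image"]); return s
def load(name): return dict(np.load(f"pics/{name}.npz"))
E
python3 - <<'E'
from h import *
g=np.radians(-101.7); gx=np.array([np.cos(g),np.sin(g),0]); gy=np.array([-gx[1],gx[0],0]); o=np.array([588,69,0.])
for xg in (20,60,-60):
  for yz in (-101.7+90,-101.7-90):
    print(xg,yz,manip.inverse_kinematics(o+gx*xg+[0,0,270],rpy_for(yz)))
p=o+gx*-10+[0,0,270]
manip.move_to(p,rpy_for(-191.7)); print(manip.current_clock()); snapw("w1")
manip.move_straight(p+gx*60,speed=200); print(manip.current_clock()); snapw("w2")
E
```

```text
20 -11.700000000000003 [-3.00897086 18.90422321  7.83824861 78.9340254   0.         98.69102914]
20 -191.7 [ -3.00897086  18.90422321   7.83824861  78.9340254    0.
 -81.30897086]
60 -11.700000000000003 [-6.96517794 17.74033887  6.21442344 78.47408457  0.         94.73482206]
60 -191.7 [ -6.96517794  17.74033887   6.21442344  78.47408457   0.
 -85.26517794]
-60 -11.700000000000003 [  4.52552011  22.13302394  12.48833422  80.35531028   0.
 106.22552011]
-60 -191.7 [  4.52552011  22.13302394  12.48833422  80.35531028   0.
 -73.77447989]
2.575
3.075<sys>:0: UserWarning: Gimbal lock detected. Setting third angle to zero since it is not possible to uniquely determine all angles.
```

View pics/w1.png

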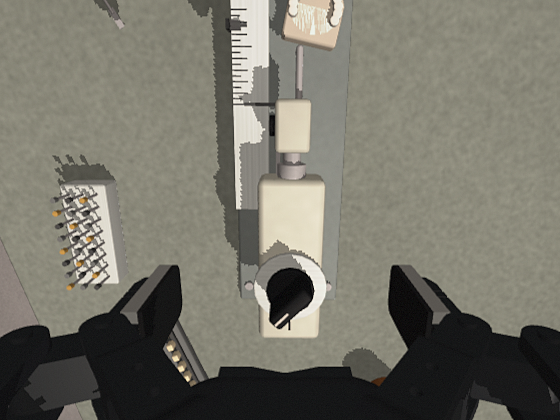

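View pics/w2.png

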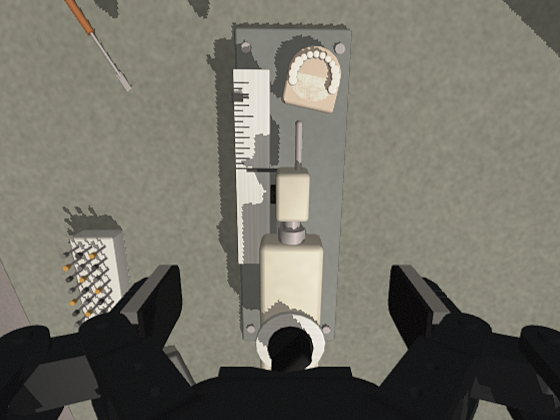

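Run:
```python
import cv2,numpy as np
a=cv2.imread('pics/w1.png');b=cv2.imread('pics/w2.png')
def c(im,x0,x1,y0,y1,f,n): cv2.imwrite(f'pics/{n}.png',cv2.resize(im[y0:y1,x0:x1],None,fx=f,fy=f,interpolation=cv2.INTER_NEAREST))
c(a,220,350,0,190,3,'w1a'); c(b,220,350,60,250,3,'w2a'); c(a,230,350,170,345,3.4,'w1b')
x=[cv2.imread(f'pics/{n}.png') for n in('w1a','w2a')]; cv2.imwrite('pics/pair.png',np.hstack(x))
```

```text
(no output)
```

View pics/pair.png

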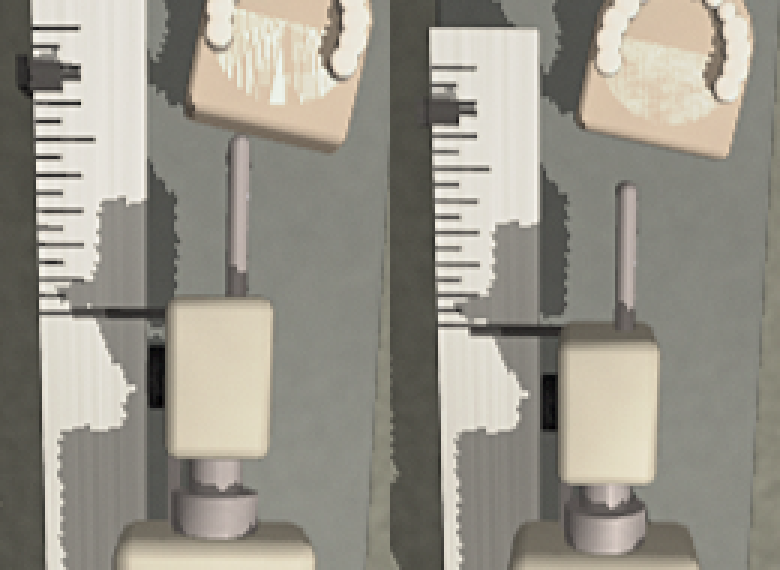

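View pics/w1b.png

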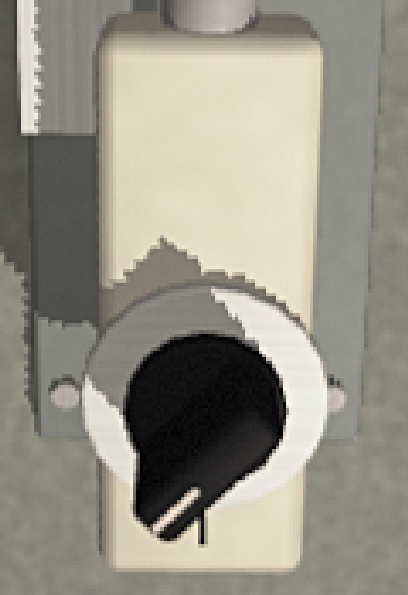

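Run:
```python
from h import *
a,b=load('w1'),load('w2')
A=lambda X,Y:(220+X/3-.33,Y/3-.33); B=lambda X,Y:(220+(X-390)/3-.33,60+Y/3-.33)
P={'headBL':((167,457),(560,483)),'headBR':((271,456),(656,481)),'indextip':((79,313),(470,329)),
'zerotick_end':((38,312),(439,326)),'clipjaw_end':((80,72),(475,109)),'clip_c':((36,72),(444,109)),'tick_long10?':((95,139),(489,169)),'scaleBR':((40,455),(429,455)) }
for k,(p,q) in P.items():
    X,r=tri([ray(a,A(*p)),ray(b,B(*q))]); print(k,X.round(1),np.round(r,1))
for n,s in(('a',a),('b',b)):
    C=A if n=='a' else B; i=0 if n=='a' else 1
    print(n,onz(s,C(*P['indextip'][i]),64)[:2],onz(s,C(*P['clip_c'][i]),67)[:2],onz(s,C(*P['headBL'][i]),108)[:2],onz(s,C(*P['headBR'][i]),108)[:2],onz(s,C(*P['zerotick_end'][i]),58)[:2])
# plate edges directions via pixels in w1/w2
def yaw(s,p,q,z):
    u,v=onz(s,p,z),onz(s,q,z); return np.degrees(np.arctan2(*(u-v)[1::-1])),np.linalg.norm(u-v)
B2=lambda X,Y:(230+X/3.4,170+Y/3.4)
print('housing R',yaw(a,B2(321,50),B2(304,560),106)); print('housing L',yaw(a,B2(99,50),B2(100,560),106))
for w in(a,b):pass
```

```text
headBL [589.7  43.2 105.6] [0.1 0.1]
headBR [561.3  49.  104.1] [0.3 0.3]
indextip [609.9  -1.4  65.3] [0.9 0.9]
zerotick_end [621.4  -4.2  61.3] [0.4 0.4]
clipjaw_end [593.6 -67.5  60.8] [0.2 0.2]
clip_c [604.6 -69.7  61.2] [1.5 1.5]
tick_long10? [593.5 -49.1  60.2] [0.2 0.2]
scaleBR [633.6  38.5  60.1] [1.5 1.5]
a [609.12927796  -1.25730043] [605.5208415 -68.5410142] [589.61432391  42.94402862] [561.16369794  48.5492948 ] [622.29109587  -4.41428902]
b [610.8914175   -1.42710589] [602.47892843 -69.05835679] [589.35329211  42.48782321] [561.54757101  47.65235385] [621.54384034  -3.68504586]
housing R (np.float64(-101.7988562504876), np.float64(149.779253102765))
housing L (np.float64(-102.72511619677839), np.float64(149.80788266607678))
```

Run:
```python
from h import *
a,b=load('w1'),load('w2')
import cv2
for n,s in(('a',a),('b',b)):
    g=cv2.cvtColor(s['image'],cv2.COLOR_RGB2GRAY)
    L=cv2.createLineSegmentDetector().detect(g)[0][:,0]
    for l in L:
        if np.hypot(l[2]-l[0],l[3]-l[1])<28 or not(215<l[0]<360): continue
        out=[]
        for z in(12,58,106,108):
            u,v=onz(s,l[:2],z),onz(s,l[2:],z); d=u-v
            if d[1]>0:d=-d
            out.append(round(float(np.degrees(np.arctan2(d[1],d[0]))),1))
        print(n,l.round(1),out)
```

```text
a [231.1  58.1 235.6 208.1] [-102.2, -102.2, -102.2, -102.2]
a [289.2   0.3 282.1  32.2] [-115.6, -115.6, -115.6, -115.6]
a [268.2 100.6 268.1   0.6] [-102.4, -102.4, -102.4, -102.4]
a [266.9 105.7 234.4 104.9] [-13.1, -13.1, -13.1, -13.1]
a [270.6 371.2 300.7 370.7] [-10.4, -10.4, -10.4, -10.4]
a [301.7 368.  348.2 365.1] [-7.4, -7.4, -7.4, -7.4]
a [276.3 100.6 275.6 170.6] [-102.7, -102.7, -102.7, -102.7]
a [219.4 365.9 250.6 366. ] [-11.8, -11.8, -11.8, -11.8]
a [268.1 171.9 268.2 110.6] [-102.5, -102.5, -102.5, -102.5]
a [334.9  44.5 343.2   6.6] [-112.9, -112.9, -112.9, -112.9]
a [278.1 151.1 306.9 151.1] [-11.7, -11.7, -11.7, -11.7]
a [308.3 149.4 310.3 103.1] [-103.1, -103.1, -103.1, -103.1]
a [320.4 268.1 324.2 185.6] [-102.5, -102.5, -102.5, -102.5]
a [298.   46.9 297.3  85.7] [-102.2, -102.2, -102.2, -102.2]
a [308.1 100.3 279.4 100.9] [-10.5, -10.5, -10.5, -10.5]
a [263.1 336.7 315.6 337. ] [-12.1, -12.1, -12.1, -12.1]
a [260.5 184.4 259.8 265.6] [-103.3, -103.3, -103.3, -103.3]
a [285.   35.7 333.3  47.2] [-24.0, -24.0, -24.0, -24.0]
a [237.1 284.4 236.9 241.9] [-103.5, -
[... 990 characters left out ...]
309.  176.8] [-103.2, -103.2, -103.2, -103.2]
b [318.9 323.  322.4 250.5] [-102.7, -102.7, -102.7, -102.7]
b [262.  250.6 261.6 310.6] [-103.1, -103.1, -103.1, -103.1]
b [297.4 124.4 296.7 158.1] [-102.4, -102.4, -102.4, -102.4]
b [294.  165.6 294.3 121.9] [-101.7, -101.7, -101.7, -101.7]
b [285.2 101.3 330.9 111.7] [-24.0, -24.0, -24.0, -24.0]
b [309.4 174.4 279.4 174.6] [-11.4, -11.4, -11.4, -11.4]
b [240.1 336.9 238.5 289.4] [-102.2, -102.2, -102.2, -102.2]
b [220.9 217.  218.9 178.1] [-101.9, -101.9, -101.9, -101.9]
b [320.6 248.  265.6 247.4] [-12.4, -12.4, -12.4, -12.4]
b [300.8 159.4 301.4 123.1] [-102.0, -102.0, -102.0, -102.0]
b [349.4  29.3 236.9  27.8] [-12.5, -12.5, -12.5, -12.5]
```

```bash
python3 - <<'E'
from h import *
a=load('w1'); t=imaging.snapshot('top'); s=imaging.snapshot('scene')
im=a['image']; c=im[230:345,230:350]; cv2.imwrite('pics/k1.png',cv2.resize(c,None,fx=5,fy=5,interpolation=cv2.INTER_NEAREST)[:,:,::-1])
c=s['image'][225:275,285:335]; cv2.imwrite('pics/k3.png',cv2.resize(c,None,fx=10,fy=10,interpolation=cv2.INTER_NEAREST)[:,:,::-1])
c=t['image'][185:225,215:255]; cv2.imwrite('pics/k2.png',cv2.resize(c,None,fx=10,fy=10,interpolation=cv2.INTER_NEAREST)[:,:,::-1])
gx=np.array([-.2147,-.9767,0]);gy=np.array([.9767,-.2147,0]);o=np.array([580.4,68,0])
for z in(106,118,150):
  X=o-100*gx+[0,0,z]; print(z,X,proj(a,X),proj(t,X),proj(s,X))
E
python3 -c "
import cv2,numpy as np
a=cv2.imread('pics/k2.png');b=cv2.imread('pics/k3.png');h=np.zeros((500,900,3),np.uint8);h[:400,:400]=a;h[:,400:]=b;cv2.imwrite('pics/k23.png',cv2.resize(h,(800,444)))"
```

```text
106 [601.87 165.67 106.  ] [290.07693558 283.58826035] [233.93910154 204.09875543] [303.50955361 250.65265221]
118 [601.87 165.67 118.  ] [290.27094534 289.88598137] [233.44466632 203.39958135] [303.87045908 247.72216062]
150 [601.87 165.67 150.  ] [290.86535806 309.18112074] [232.07782766 201.46675348] [304.87066845 239.60062912]
```

View pics/k1.png

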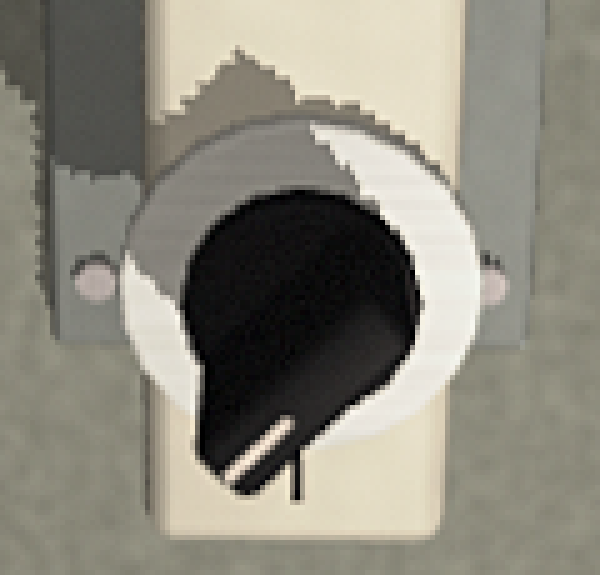

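View pics/k23.png

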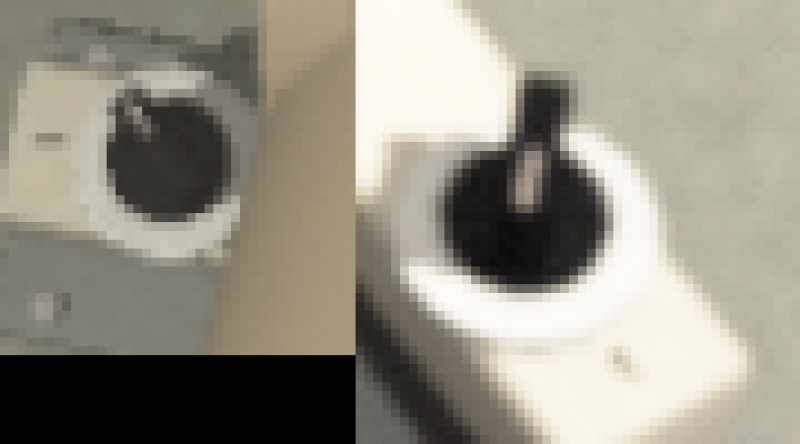

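Run:
```python
from h import *
a=load('w1'); t=imaging.snapshot('top'); s=imaging.snapshot('scene')
X,r=tri([ray(a,(290.3,290.8)),ray(t,(233.9,203)),ray(s,(304.2,248.8))]); print('disc',X,r)
X2,r=tri([ray(a,(281.5,320.6)),ray(t,(215+138/8.89,185+118/8.89)),ray(s,(285+(531-356)/8.89,225+180/8.89))]); print('line mid',X2,r)
u,v=onz(a,(276.8,326.2),150),onz(a,(288,315),150); d=u-v; print(u,v)
g=np.degrees(np.arctan2(d[1],d[0])); print('bar dir',g,'rear dir',180-102.4, 'angle',(180-102.4)-g)
```

```text
disc [602.66353161 166.35396068 116.4595062 ] [np.float64(1.0706610647282155), np.float64(2.009224119772941), np.float64(1.0947384253784642)]
line mid [611.83518829 173.26559708 148.74792451] [np.float64(1.75794286417757), np.float64(2.768740890054724), np.float64(1.3925697531400991)]
[616.43460064 178.92155619 150.        ] [605.23913316 170.47890311 150.        ]
bar dir 37.020438928674395 rear dir 77.6 angle 40.5795610713256
```

Run:
```python
from h import *
k=np.array([602.4,166.0,0])
r=rpy_for(127.0)
manip.move_to(k+[0,0,190],r)
manip.move_straight(k+[0,0,138],speed=80,max_force=12)
print(manip.current_clock(),manip.current_position(),manip.current_wrist_force(),manip.current_torque())
claw.gripper_close(30)
print(manip.current_clock(),manip.current_width(),manip.current_wrist_force(),manip.current_torque(),manip.current_joint_pos())
s=snapw('g1')
```

```text
5.0417 [602.73151295 165.92059499 138.42528665] [-0.12603596 -0.16721181  0.50291603] [-0.04323379  0.017574   -0.03260703]
5.6917 0.1542099529151598 [-0.12915877 -2.12186222  0.76161708] [-0.22151376 -0.05936098  0.00903458] [ 8.04110126e+00  2.60576533e+01 -1.63000603e-01  6.37454573e+01
 -2.45513170e-02 -2.89502864e+01]<sys>:0: UserWarning: Gimbal lock detected. Setting third angle to zero since it is not possible to uniquely determine all angles.
```

View pics/g1.png

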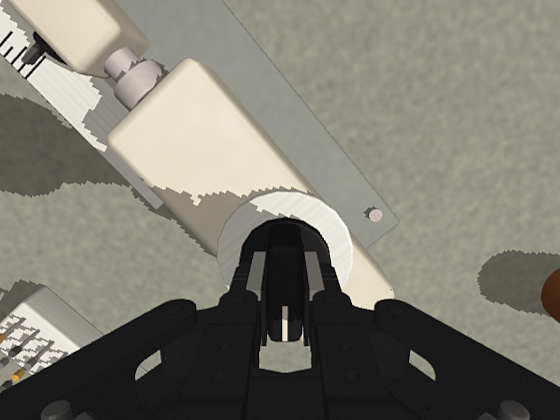

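```bash
python3 - <<'E' 2>/dev/null
from h import *
j=np.array(manip.current_joint_pos()); j0=j[5]
for d in [15,30,36,38,39,40,41,42,43,44,45]:
    j[5]=j0-d; manip.movej(list(j)); T=manip.current_torque()
    print(d,round(manip.current_clock(),2),round(j0-manip.current_joint_pos()[5],2),np.round(T,3),np.round(manip.current_wrist_force(),1),flush=True)
    if abs(T[2])>0.5: break
snapw('g2')
E
```

```text
15 6.1 14.81 [-0.187 -0.11   0.055] [ 0.2 -1.1  0.2]
30 6.46 29.71 [-0.336 -0.215  0.041] [ 0.1 -1.6  0.9]
36 6.71 35.7 [-0.375 -0.325  0.015] [ 1.5 -2.2 -0.7]
38 6.96 37.82 [-0.48  -0.352 -0.   ] [ 2.1 -2.   0.3]
39 7.21 38.94 [-0.54  -0.464  0.057] [ 2.6 -2.7 -0.1]
40 7.46 39.98 [-0.632 -0.56   0.059] [ 3.4 -2.7 -0.4]
41 7.71 40.98 [-0.688 -0.663 -0.072] [ 3.2 -3.8 -1.5]
42 7.96 41.95 [-0.68  -0.698 -0.707] [ 3.7 -2.8 -1. ]
```

View pics/g2.png

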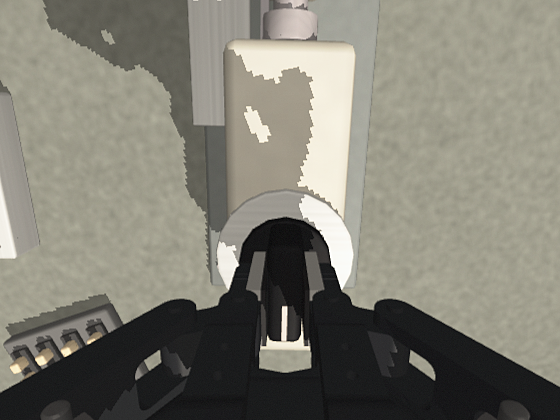

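```bash
python3 - <<'E' 2>/dev/null
from h import *
j=np.array(manip.current_joint_pos()); j[5]-=1.0; manip.movej(list(j)); print(manip.current_torque())
claw.release()
p=np.array(manip.current_position()); manip.move_straight([p[0],p[1],200],speed=150)
gx=np.array([-.2147,-.9767,0]);c=np.array([570.7,24.0,0])
manip.move_to(c-20*gx+[0,0,230],rpy_for(167.6)); print(manip.current_clock())
snapw('v1')
E
```

```text
[-0.53767737 -0.61577461 -1.00797261]
10.0917
```

View pics/v1.png

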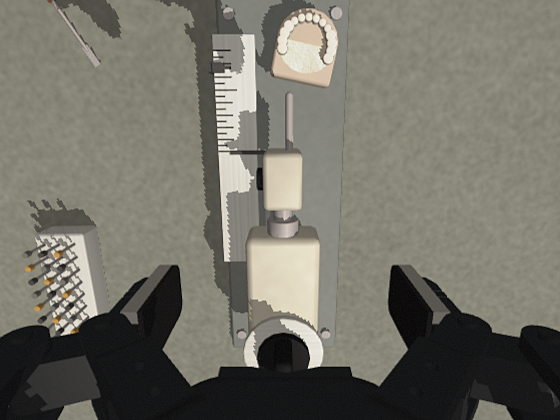

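```bash
python3 - <<'E' 2>/dev/null
from h import *
s=imaging.snapshot('scene'); c=s['image'][225:275,285:335]
A=cv2.resize(c,None,fx=8,fy=8,interpolation=cv2.INTER_NEAREST)[:,:,::-1]
v=load('v1'); c=v['image'][30:165,205:272]; B=cv2.resize(c,None,fx=4.4,fy=4.4,interpolation=cv2.INTER_NEAREST)[:,:,::-1]
h=np.zeros((600,720,3),np.uint8); h[:400,:400]=A; h[:B.shape[0],400:400+B.shape[1]]=B; cv2.imwrite('pics/chk.png',h)
E
```

```text
(no output)
```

View pics/chk.png

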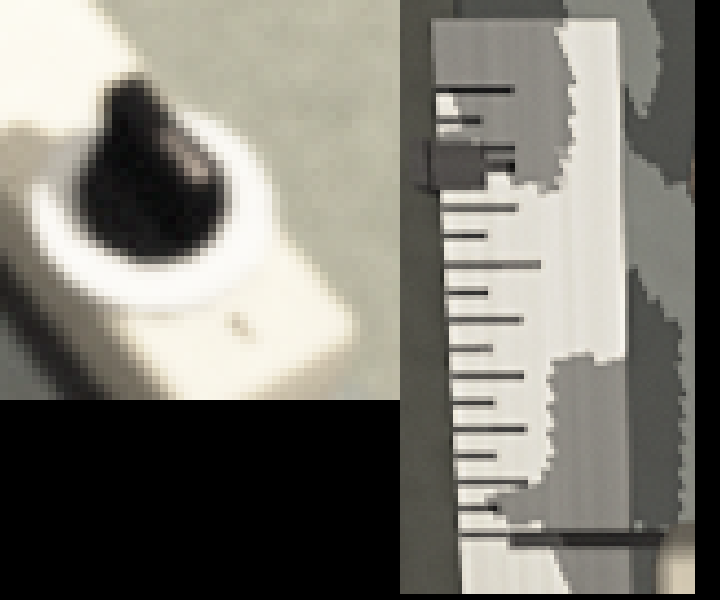

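```bash
python3 - <<'E' 2>/dev/null
from h import *
v=load('v1'); g=np.radians(-102.4); gx=np.array([np.cos(g),np.sin(g),0])
f=lambda X,Y:(205+(X-400)/4.4-.4,30+Y/4.4-.4)
x=lambda X,Y,z: onz(v,f(X,Y),z)@gx
z0=x(487,534,58)
for n,X,Y,z in [('5',475,508,58),('50',490,264,58),('60',480,209,58),('75',460,121,58),('80',470,90,58),('tab top',455,141,67),('tab c',455,163,67),('tab bot',455,184,67),('tab bot2',455,189,67),('index',580,540,64),('jaw t',500,146,60),('jaw b',500,172,60)]: print(n,round(x(X,Y,z)-z0,2))
E
```

```text
5 5.03
50 50.04
60 59.68
75 74.76
80 79.96
tab top 70.22
tab c 66.58
tab bot 63.08
tab bot2 62.24
index -0.54
jaw t 70.26
jaw b 65.84
```

```bash
python3 - <<'E' 2>/dev/null
from h import *
v=load('v1')
P=[onz(v,uv,108) for uv in((264.5,209.5),(301.5,209.5))]; print(P)
gx=np.array([np.cos(np.radians(-102.4)),np.sin(np.radians(-102.4)),0])
c=np.mean(P,0)+22*gx; print('c',c)
c=(c+np.array([570.7,24.0,108]))/2; c[2]=0
manip.move_to(c+[0,0,150],rpy_for(167.6))
print(manip.current_clock(),manip.current_wrist_force())
print(manip.move_straight(c+[0,0,86],speed=80,max_force=10))
print(manip.current_clock(),manip.current_position(),manip.current_wrist_force())
snapw('h1')
claw.gripper_close(40)
print(manip.current_clock(),manip.current_width(),manip.current_wrist_force(),manip.current_position())
snapw('h2')
a=cv2.imread('pics/h1.png');b=cv2.imread('pics/h2.png');cv2.imwrite('pics/h12.png',cv2.resize(np.hstack([a[:,150:410],b[:,150:410]]),(780,590) if 0 else None,fx=1.4,fy=1.4))
E
```

```text
[array([588.97738158,  42.43008096, 108.        ]), array([561.77043226,  48.48158274, 108.        ])]
c [570.64972973  23.96904172 108.        ]
10.6167 [0.52624169 0.17228864 0.47371677]
False
11.5667 [571.14113091  23.96744846  86.52957334] [ 0.66458868 -0.37451425  0.2203531 ]
12.1667 0.3471242645321783 [ 2.53081635 -0.93003593  5.61800203] [571.91773048  23.74556351  87.06969535]
```

View pics/h12.png

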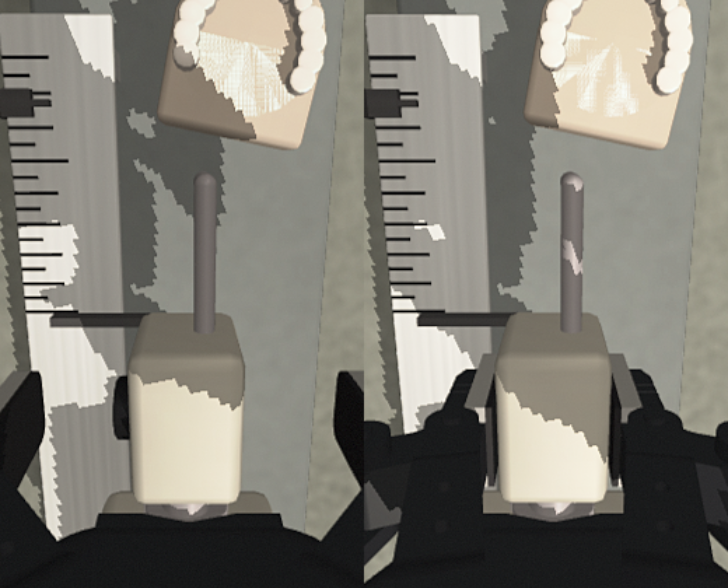

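```bash
python3 - <<'E' 2>/dev/null
from h import *
gx=np.array([np.cos(np.radians(-102.4)),np.sin(np.radians(-102.4)),0])
p=np.array(manip.current_position())
for d in (8,62):
    print(manip.move_straight(p+d*gx,speed=60,max_force=30),manip.current_clock(),(np.array(manip.current_position())-p)@gx,manip.current_width(),manip.current_wrist_force())
v=snapw('p1'); np.save('p0.npy',p)
cv2.imwrite('pics/p1c.png',cv2.resize(v['image'][150:270,140:340],None,fx=4,fy=4,interpolation=cv2.INTER_NEAREST)[:,:,::-1])
E
```

```text
False 12.5 7.957284033346592 0.3445431912487586 [0.89818195 1.63200278 1.02134206]
False 13.55 61.95514704740416 0.3445700019703837 [1.51896175 4.16291173 1.50815022]
```

View pics/p1.png

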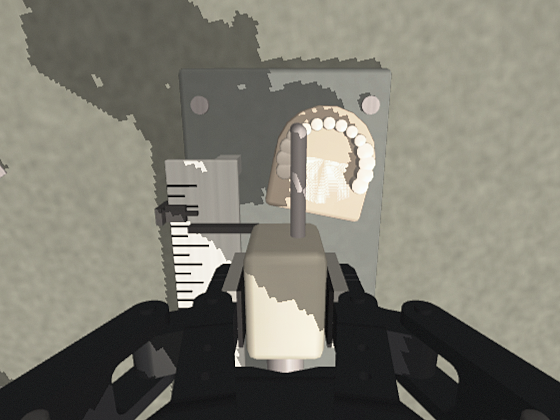

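View pics/p1c.png

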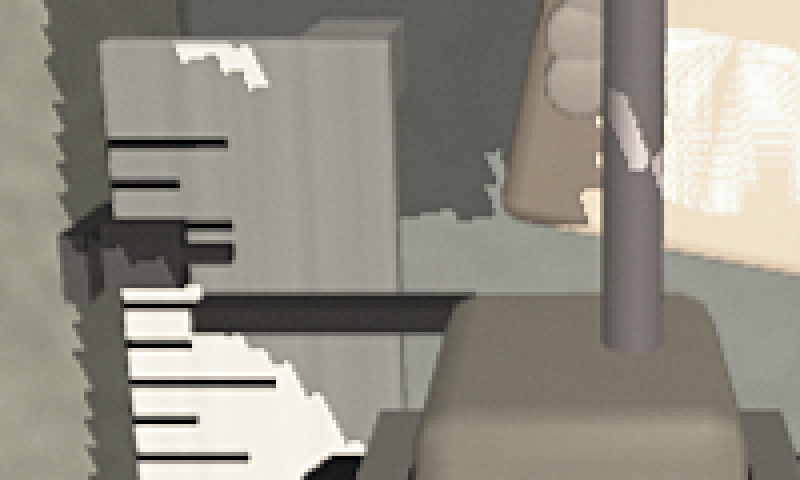

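Run:
```python
from h import *
def crop(n,x0,y0,w,h,f): 
    im=load(n)['image'][y0:y0+h,x0:x0+w]; return cv2.resize(im,None,fx=f,fy=f,interpolation=cv2.INTER_NEAREST)[:,:,::-1]
A=crop('h1',145,30,50,75,8);B=crop('p1',150,180,50,75,8)
cv2.imwrite('pics/cl.png',np.hstack([A,B]))
A=crop('w1',220,5,40,60,9.9);B=crop('w2',225,70,40,60,9.9)
cv2.imwrite('pics/cl2.png',np.hstack([A,B]))
```

```text
(no output)
```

View pics/cl.png

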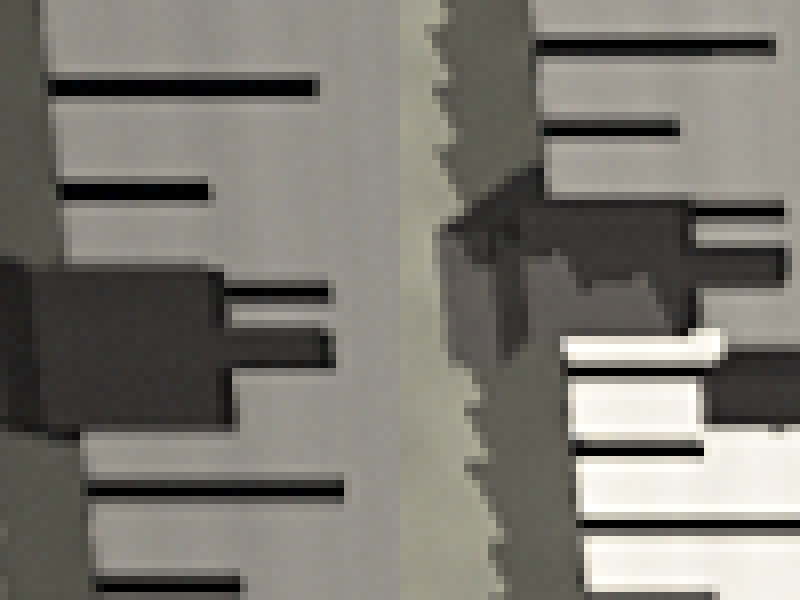

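View pics/cl2.png

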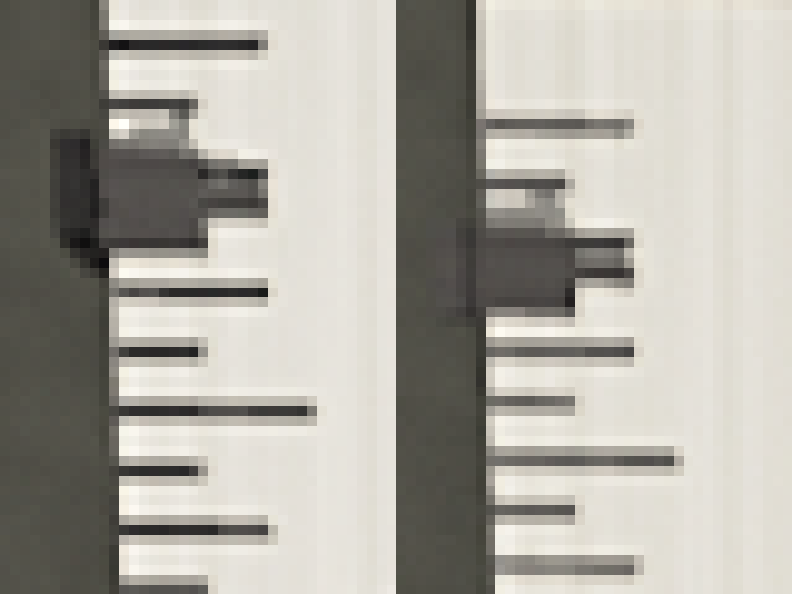

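Run:
```python
from h import *
gx=np.array([np.cos(np.radians(-102.4)),np.sin(np.radians(-102.4)),0])
def crop(n,x0,y0,w,h,f): 
    im=load(n)['image'][y0:y0+h,x0:x0+w]; return cv2.resize(im,None,fx=f,fy=f,interpolation=cv2.INTER_NEAREST)[:,:,::-1]
cv2.imwrite('pics/ix.png',np.hstack([crop('h2',155,195,100,60,4),crop('p1',155,195,100,60,4)]))
for n in('h1','h2','p1'):
    v=load(n); g=cv2.cvtColor(v['image'],cv2.COLOR_RGB2GRAY)
    print(n,g[215:240,205].tolist()); print(n,g[215:240,225].tolist())
```

```text
h1 [147, 146, 144, 146, 146, 152, 103, 22, 33, 38, 39, 36, 69, 84, 81, 80, 78, 71, 123, 211, 233, 225, 225, 225, 224]
h1 [141, 140, 141, 141, 142, 139, 142, 149, 106, 29, 36, 38, 44, 50, 49, 48, 48, 43, 73, 128, 144, 140, 139, 138, 138]
h2 [154, 154, 152, 153, 158, 144, 84, 8, 35, 48, 44, 43, 51, 53, 54, 54, 51, 40, 125, 157, 140, 214, 240, 234, 234]
h2 [152, 149, 151, 153, 152, 153, 156, 144, 91, 36, 42, 45, 51, 55, 55, 53, 51, 41, 128, 158, 153, 152, 153, 152, 153]
p1 [156, 158, 157, 156, 155, 155, 162, 151, 95, 36, 47, 47, 53, 56, 54, 57, 54, 47, 107, 153, 159, 148, 230, 250, 243]
p1 [156, 156, 157, 157, 157, 157, 162, 150, 95, 37, 43, 46, 52, 54, 57, 56, 52, 45, 108, 154, 160, 159, 157, 159, 158]
```

View pics/ix.png

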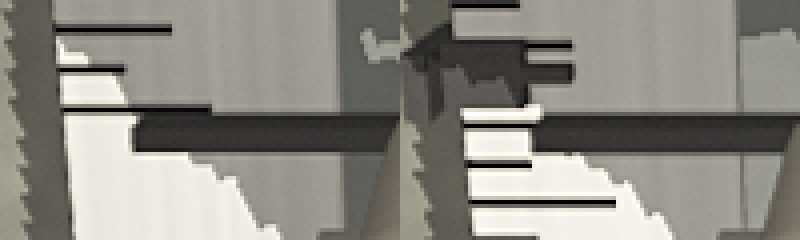

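```bash
python3 - <<'E' 2>/dev/null
from h import *
gx=np.array([np.cos(np.radians(-102.4)),np.sin(np.radians(-102.4)),0])
p=np.load('p0.npy')
print(manip.move_straight(p+67.0*gx,speed=20,max_force=30))
manip.wait(.3)
q=np.array(manip.current_position())-p
print(manip.current_clock(),q@gx,q,manip.current_width(),manip.current_wrist_force())
v=snapw('p2')
cv2.imwrite('pics/p2c.png',cv2.resize(v['image'][180:250,150:250],None,fx=8,fy=8,interpolation=cv2.INTER_NEAREST)[:,:,::-1])
g=cv2.cvtColor(v['image'],cv2.COLOR_RGB2GRAY)
print(g[215:240,225].tolist()); 
s=imaging.snapshot('scene'); c=s['image'][180:285,220:335]; cv2.imwrite('pics/s2.png',cv2.resize(c,None,fx=5.7,fy=5.7,interpolation=cv2.INTER_CUBIC)[:,:,::-1])
E
```

```text
False
14.3 66.80832044129929 [-1.43323110e+01 -6.52528677e+01 -1.79000032e-02] 0.3498194928160557 [2.24088974 4.59055988 0.61704698]
[157, 158, 158, 158, 158, 159, 162, 152, 96, 36, 42, 46, 53, 58, 57, 55, 54, 45, 108, 154, 162, 157, 158, 158, 158]
```

View pics/p2c.png

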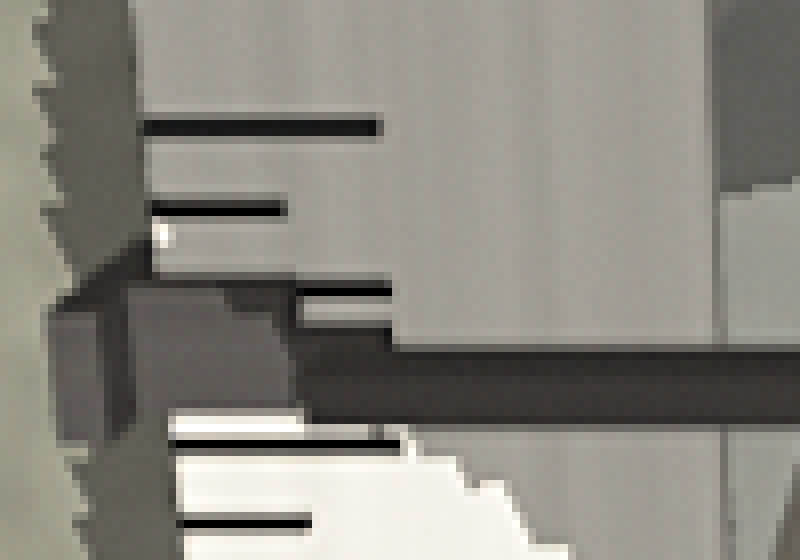

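View pics/s2.png

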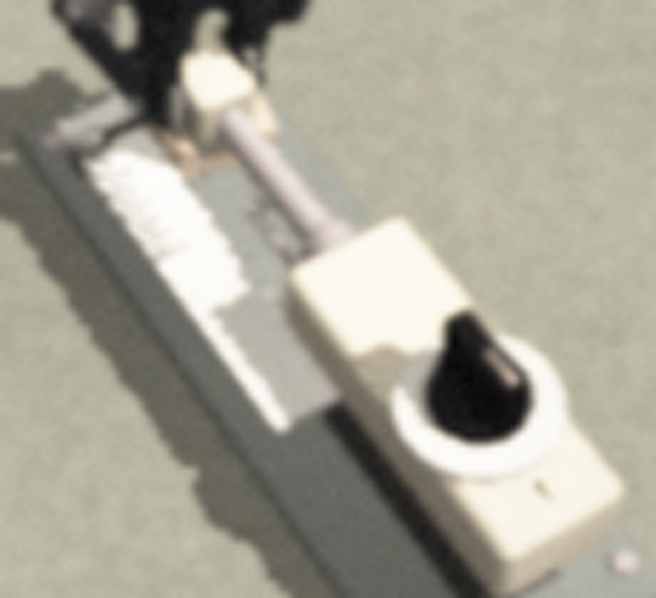

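```bash
python3 - <<'E' 2>/dev/null
from h import *
s=imaging.snapshot('scene'); k=np.array([602.4,166.0,150])
for a in (0,4,8):
  g=np.radians(77.6-a); d=np.array([np.cos(g),np.sin(g),0])
  print(a,[((proj(s,k+r*d)-[220,180]+.4)*5.7).round(0).tolist() for r in(5,20)])
g=np.radians(77.6);d=np.array([np.cos(g),np.sin(g),0])
print(((proj(s,k+[0,0,-44]+42*d)-[220,180])*5.7).round())
im=s['image'][:,:,::-1]; cv2.imwrite('pics/kn.png',cv2.resize(im[225:275,285:335],None,fx=12,fy=12,interpolation=cv2.INTER_CUBIC))
E
```

```text
0 [[493.0, 353.0], [516.0, 381.0]]
4 [[493.0, 353.0], [513.0, 382.0]]
8 [[492.0, 353.0], [510.0, 384.0]]
[538. 483.]
```

View pics/kn.png

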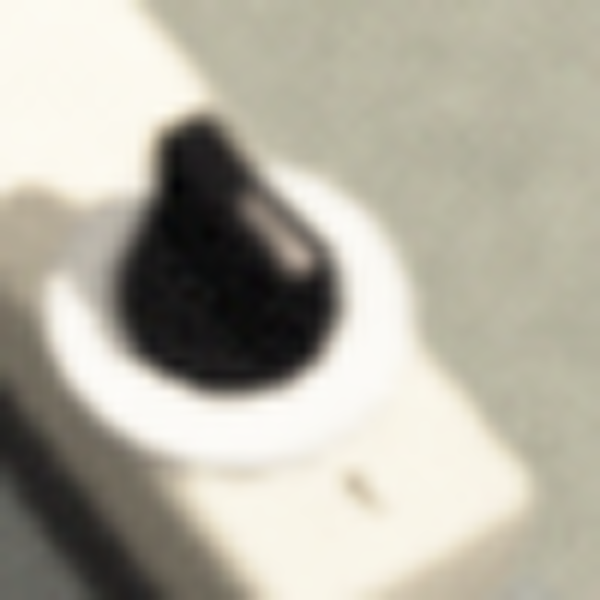

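```bash
python3 - <<'E' 2>/dev/null
from h import *
print(manip.current_clock(),manip.current_position()-np.load('p0.npy'),manip.current_width())
workorder.hand_in()
E
```

```text
14.45 [-1.43136092e+01 -6.53234352e+01  3.04954374e-02] 0.34450671588530407
the job is handed in; nothing more can be done
```

I turned the knob to its zero stop, released the arm and drew it out to the clip, then handed in at 14.5 s still gripping the head; no verdict is reported.

- **Knob:** I gripped the bar and turned it about 41° anticlockwise until the torque jumped from 0.07 to 0.7 N m at the stop, then pushed 1° further to 1.0 N m and let go. In the later scene image the white line matches the projected zero direction and rules out a 4° error.
- **Lock button and arm:** I squeezed the head at 40 N. The opening was 0.345, which matches the head's own width, so the button was fully in. The head then left the catch freely.
- **Index at the mark:** the arm travelled about 66.9 mm (readings 66.8 to 66.9). The index stayed at the same wrist-camera pixels before and after the draw, so the grip did not slip. Read against the scale ticks it stands at about 67.0 mm.
- **Disagreement on the clip:** the two closest wrist views give 66.9 mm. Earlier, coarser readings ranged from 66.3 to 68.1 mm.
- **Bystanders:** I saw no contact with the clip, casts or jar, and no move was stopped by the force limit. I did not re-measure the casts and jar at the end.

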